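# Start a timed mixing run

### The job

Start a timed mixing run: with a fingertip, gently press the mixer's select key, then its up-arrow key, then its run key, and last the start key of the bench timer beside it, each all the way down, where it stays. Press lightly, keep off the down-arrow key, do not pick up or shove the timer, and leave everything else on the bench where it is.

Things in the scene. Friction and masses are not known exactly. Their poses are not given: they have to be found in the camera images.
- mixer: Fixed white tube mixer, 300 deep x 240 wide (mm). Origin: underside centre; x points to its back, away from robot. Level key deck at the front, 41 high, with 4 keys in a row 48 apart, 117 before the origin; left to right for the robot: select, down, up, run. 30 behind the key centres the housing rises to 80 high; 62 behind them the tube platform starts, 98 high, its tubes at the back reach 159.
- select_top (a point): Select key: plain round white key without any mark, 26 mm across, at the left end of the row. This point is the centre of the key's top face, which lies 54 mm above the bench when the key is up; z is up.
- down_top (a point): Down-arrow key: round white key, 26 mm across, with a black triangle pointing towards the robot, second from the left. Not to be pressed. This point is the centre of the key's top face, which lies 54 mm above the bench when the key is up; z is up.
- up_top (a point): Up-arrow key: round white key, 26 mm across, with a black triangle pointing away from the robot, third from the left. This point is the centre of the key's top face, which lies 54 mm above the bench when the key is up; z is up.
- run_top (a point): Run key: the largest round white key, 32 mm across, with a black ring on it, at the right end of the row. This point is the centre of the key's top face, which lies 54 mm above the bench when the key is up; z is up.
- timer: Bench timer, a loose grey box 85 mm (its x) x 70 mm (y) x 26 mm high, about 0.35 kg, standing on the bench to the left or the right of the mixer. Display on its far half, one white bar key on its half nearest the robot. Origin: centre of its underside; its x points away from the robot.
- start_top (a point): The timer's start key, a white bar 46 mm wide x 22 mm deep, its centre 20 mm nearer the robot than the timer's centre. This point is the centre of the key's top face, which lies 39 mm above the bench when the key is up; z is up.
- key_select (a joint): How far the select key is pushed down, m: 0 up (at the start), 0.004 fully down. It gives at about 3 N and stays where it is pushed to. Its soft rubber cap (not counted here) gives a further 0.6 mm per N, up to 8 mm, and springs back, so push the cap's top 7 to 9 mm down, slowly, to 5 or 6 N.
- key_down (a joint): How far the down-arrow key is pushed down, m: 0 up (at the start), 0.004 fully down. It gives at about 3 N and stays where it is pushed to. Its soft rubber cap (not counted here) gives a further 0.6 mm per N, up to 8 mm, and springs back, so push the cap's top 7 to 9 mm down, slowly, to 5 or 6 N.
- key_up (a joint): How far the up-arrow key is pushed down, m: 0 up (at the start), 0.004 fully down. It gives at about 3 N and stays where it is pushed to. Its soft rubber cap (not counted here) gives a further 0.6 mm per N, up to 8 mm, and springs back, so push the cap's top 7 to 9 mm down, slowly, to 5 or 6 N.
- key_run (a joint): How far the run key is pushed down, m: 0 up (at the start), 0.004 fully down. It gives at about 3 N and stays where it is pushed to. Its soft rubber cap (not counted here) gives a further 0.6 mm per N, up to 8 mm, and springs back, so push the cap's top 7 to 9 mm down, slowly, to 5 or 6 N.
- key_start (a joint): How far the timer's start key is pushed down, m: 0 up (at the start), 0.004 fully down. It gives at about 3 N and stays where it is pushed to. Its soft rubber cap (not counted here) gives a further 0.6 mm per N, up to 8 mm, and springs back, so push the cap's top 7 to 9 mm down, slowly, to 5 or 6 N.
- tipbox: Closed pipette-tip box, 120 x 84 x 90 mm, white foot, clear lid, stands on the bench at the other side from the timer. Bystander. Origin: centre of its underside, z up.
- vial_a: Amber glass vial with white cap, 28 mm across, 45 mm high, stands in front of the mixer's key deck. Bystander. Origin: centre of its underside, z up.
- vial_b: Same kind of vial, 28 mm across, 45 mm high, stands just beyond the timer. Bystander. Origin: centre of its underside, z up.
- bottle: Reagent bottle, 72 mm across, 150 mm high, at the back left. Bystander. Origin: centre of its underside, z up.
- beaker: Clear beaker, 70 mm across, 80 mm high, on the right. Bystander. Origin: centre of its underside, z up.
- rack: Green tube rack, 70 x 150 x 40 mm, at the back right. Bystander. Origin: centre of its underside, z up.
- tube_a: Clear tube with red cap, 19 mm across, 89 mm long, upright in the rack, its cap about 95 mm above the bench. Bystander. Origin: centre of its underside, z up.
- tube_b: Second such tube in the rack. Bystander. Origin: centre of its underside, z up.
- pipette: Hand pipette lying on the bench at the far left, about 250 mm long, 28 mm high. Bystander. Origin: centre of its underside, z up.
Mind the look-alikes: they are no part of the job. There is more than one size of the timer; the job needs the middle-sized.

How it is judged:
On the way, in this order (a step that is already met when the one before it is completed fails the run):
1. the select key is down (value of joint key_select above 0.003 m), for 0.1 s.
2. the up-arrow key is down (value of joint key_up above 0.003 m), for 0.1 s.
3. the run key is down (value of joint key_run above 0.003 m), for 0.1 s.
4. the timer's start key is down (value of joint key_start above 0.003 m), for 0.1 s.
At the end, for the whole second after the job is handed in: The select, up-arrow, run and timer start keys are each down by more than 3 of their 4 mm, the down-arrow key is up (less than 2 mm down), the timer lies flat and at rest within 20 mm of where it was, and every bystander is within 20 mm of where it was (value of joint each of key_select, key_up, key_run, key_start above 0.003 m and value of joint key_down below 0.002 m and distance of each of timer, tipbox, vial_a, vial_b, bottle, beaker, rack, tube_a, tube_b, pipette from where it was at the start of the episode below 0.02 m and angle between timer's own z axis and vertical below 0.1 rad and linear speed of timer below 0.02 m/s); the robot touches nothing.
It fails at once if a key is pushed down before the one that comes before it in the order ((value of joint key_up above 0.002 m and value of joint key_select below 0.003 m) or (value of joint key_run above 0.002 m and value of joint key_up below 0.003 m) or (value of joint key_start above 0.002 m and value of joint key_run below 0.003 m)).
It fails at once if the down-arrow key is pushed down (value of joint key_down above 0.002 m).
It fails at once if the mixer or the timer is pressed hard (over 25 N) (contact force between any of the fingers, the arm and mixer above 25 N or contact force between any of the fingers, the arm and timer above 25 N).
It fails at once if the timer is lifted, tipped or shoved away (over 10 mm up, 0.25 rad or 20 mm) (height (world z) of timer above 0.01 m or angle between timer's own z axis and vertical above 0.25 rad or distance of timer from where it was at the start of the episode above 0.02 m).
It fails at once if a bystander is moved more than 20 mm or tipped by more than 0.35 rad (distance of any of tipbox, vial_a, vial_b, bottle, beaker, rack, tube_a, tube_b, pipette from where it was at the start of the episode above 0.02 m or angle between any of tipbox, vial_a, vial_b, bottle, beaker, rack, tube_a, tube_b, pipette's own z axis and vertical above 0.35 rad).
It also fails if it takes over 58 s, if anything falls off the work surface, if the arm or the gripper's body presses on something with over 40 N, if the wrist force passes 120 N, or if a joint passes its speed limit or range.

### The arm

A 7-joint arm with a two-finger parallel gripper is mounted at the origin on the work surface. World frame = base frame: x ahead of the robot, y to its left, z up, the work surface at z = 0. Lengths are in m, angles in rad, forces in N, time in s.
With the tool pointing down it reaches from about 0.425 to 0.875 m from the base axis. Payload 4.7 kg.
Tool frame: the origin (TCP) lies at the very end of the fingers, on their centre line; the grasp point (between the pads) lies 19 mm behind it; z points along the fingers, y is the line along which they close (so a half turn about z gives the same grasp; the last joint's range is limited). The gripper opens to 87 mm and grips with 3 to 60 N. Pads are 19 mm wide; open, the fingers measure 117 mm over their backs; the gripper's body (75 mm by 190 mm) begins 51 mm behind the grasp point.
Start: joints at [-1.146, 0.321, -0.07, 1.45, 0.023, 1.371, -0.057], TCP at [0.26, 0.596, 0.223] pointing down, gripper open.
Joint ranges: [-2.86, 2.86], [-0.3, 2.09], [-1.38, 1.24], [0.06, 2.45], [-1.56, 4.7], [0.09, 2.05], [-2.69, 2.69]. Speed limits (rad/s): [2.57, 2.57, 3.14, 3.14, 3.14, 3.14, 3.14].

### API

Orientations are given as a rotation vector (axis times angle).
In Python, from bench import get_state, get_image, get_calibration, close_job gives the robot as it stands.
- The arm moves only by the shell command python3 -m crank 'ROWS' [FORCE]. ROWS is JSON, a list of rows, each a list of 5 numbers: the opening, from 0 (shut) to 1 (fully open), then the shift along the world's x, y, z in units of 0.2 m (1.0 is 0.2 m), then the turn about the world's z in units of 2 pi rad (1.0 is 2 pi rad). A call has 1 to 5 rows; each row is the pose to reach, as a shift and turn from the pose commanded when the call began, turning the shorter way round; what a row does not reach only later rows make up. A row lasts 1/8 s, in which the tool goes at most 62.5 mm and 10.7 degrees, less where a joint would pass 70% of its speed; a pose out of reach is approached as far as the arm can. A call with a number of a shift or a turn outside -1 to 1 is refused whole. A call with a gripper value outside its range is refused whole. The fingers move at their own pace and stop on an object; FORCE is the grip in N (left out, the last holds). Time passes only in rows, so rows that repeat a pose let the fingers close. It gives the time, the measured TCP pose, the force, the opening and the grip force at its end, in the units of the state.
- get_state(): the state, without advancing time (a new reading comes with each control period).
- get_image(name): name is "scene" or "top"; returns the picture (480x640x3 uint8, red, green, blue); there is no depth.
- get_calibration(name): a dict with "fovy" (degrees; the focal length in pixels is half the picture's height over the tangent of half this angle, whatever the lens; pixels are square), "cx", "cy" (the principal point, pixels), "R" (3x3) and "t" (3): a world point X has camera coordinates R X + t. Camera axes: x right, y down, z forward; pixel columns grow to the right and rows downward; lengths in m; the calibration is good to about 2 mm. A picture is of the moment at which its call begins. get_calibration takes no time and is no camera call.
- close_job(): hands the job in; it is judged then, once.
The state is a dict: "time": time; "joint_positions": joint angles; "qd": joint speeds; "joint_torque": joint torques, N m; "position": TCP position; "tool_rot": TCP orientation; "ft_force": force on the tool from outside, world axes, zero at the start; "torque": the same for the moment, N m; "grip_width": opening from 0.0 (shut) to 1.0 (fully open); "grip_force": force on a finger pad.
Only numpy, scipy, OpenCV 4.12 (cv2) and the standard library are available. Lean on these libraries where they do the work, as an engineer would, in place of code of your own. Each camera call takes 0.05 s, during which the arm holds its last target. There are 200 camera calls.

## Working session

There is one attempt and no reset: what is moved stays moved. The work goes in short steps, Python scripts to look and compute and a shell command to move; the robot and the scene stay as the last step left them, time stands still between calls to the robot, and variables do not carry over. Pictures are saved under pics/ and viewed, at most 10 in all, crops included, and the job is handed in when it is done.

```bash
mkdir -p pics
python3 - <<'E'
from bench import *
import cv2,numpy as np
for n in("top","scene"):
    im=get_image(n);cv2.imwrite(f"pics/{n}0.png",im[...,::-1]);c=get_calibration(n);print(n,c)
s=get_state();print(s["time"],s["position"],s["tool_rot"],s["grip_width"],s["ft_force"])
E
```

```text
top {'fovy': 55.76255172391979, 'cx': 313.3256675458522, 'cy': 239.66393606502174, 'R': array([[ 0.02829575, -0.99954409,  0.01053399],
       [-0.99756676, -0.02890837, -0.06344188],
       [ 0.06371748, -0.00871322, -0.99792994]]), 't': array([-0.02156438,  0.54328681,  1.17495404])}
scene {'fovy': 42.40924753870599, 'cx': 315.9800548906888, 'cy': 246.16043211270969, 'R': array([[ 0.58597121,  0.81023686,  0.01240883],
       [ 0.6326776 , -0.44788318, -0.63175921],
       [-0.50631689,  0.3780435 , -0.77506536]]), 't': array([-0.31305773, -0.29849042,  1.63243778])}
0.1 [0.25943996 0.5954393  0.22154018] [-6.40735487e-01 -3.07531224e+00  2.73102555e-03] 0.9992306520678532 [ 0.92858527 -0.14808215  0.23000454]
```

View pics/top0.png

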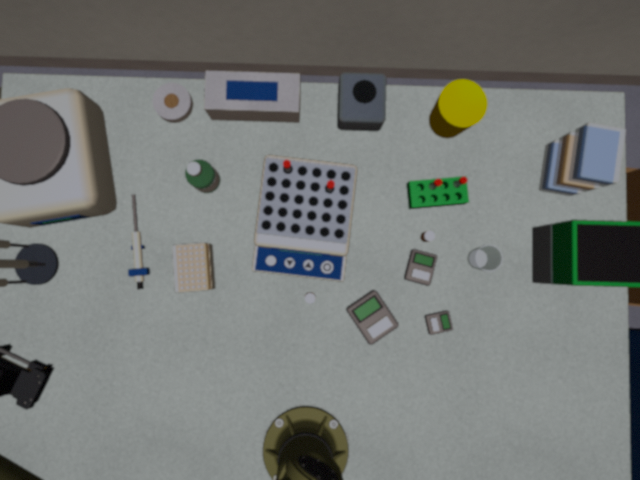

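View pics/scene0.png

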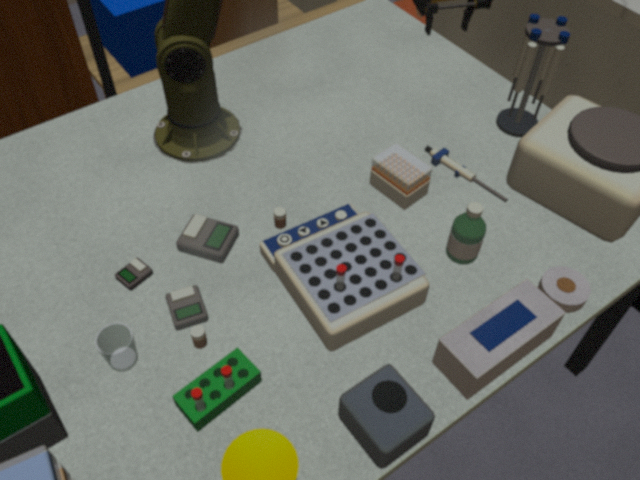

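Top view: the mixer's blue key deck runs from (257,260) to (343,268), with keys at about (270,260), (290,263), (308,265) and (327,267). There are three timer candidates: large at (373,316), middle at (421,267) and small at (438,322). The middle one fits, being middle-sized with vial_b at (428,236) just beyond it. I'll confirm in an enlarged crop.

```bash
cat > h.py <<'E'
import numpy as np
from bench import *
def ray(n,u,v,z):
    c=get_calibration(n);f=240/np.tan(np.radians(c["fovy"])/2)
    R=np.array(c["R"]);t=np.array(c["t"])
    d=R.T@[(u-c["cx"])/f,(v-c["cy"])/f,1];o=-R.T@t
    return o+d*(z-o[2])/d[2]
def proj(n,X):
    c=get_calibration(n);f=240/np.tan(np.radians(c["fovy"])/2)
    p=np.array(c["R"])@X+c["t"];return p[:2]/p[2]*f+[c["cx"],c["cy"]]
E
python3 - <<'E'
import cv2
im=cv2.imread("pics/top0.png")[225:345,245:465]
im=cv2.resize(im[:,:],None,fx=3.6,fy=3.6,interpolation=cv2.INTER_CUBIC)
cv2.imwrite("pics/topc.png",im)
im=cv2.imread("pics/scene0.png")[190:340,110:360]
cv2.imwrite("pics/scenec.png",cv2.resize(im,None,fx=3.2,fy=3.2,interpolation=cv2.INTER_CUBIC))
E
```

```text
(no output)
```

View pics/topc.png

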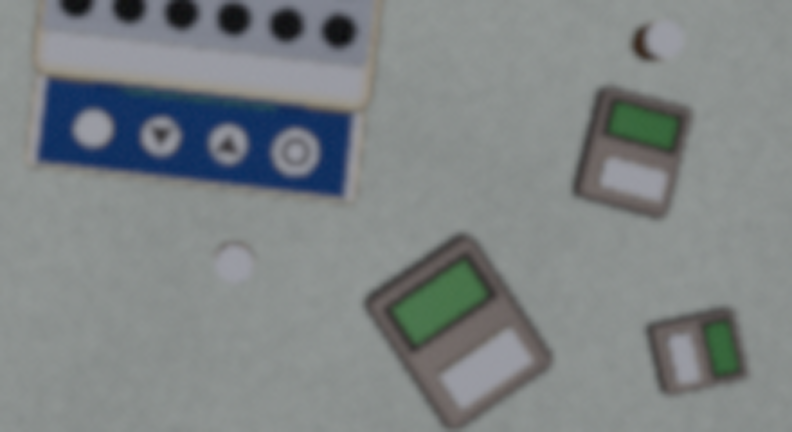

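View pics/scenec.png

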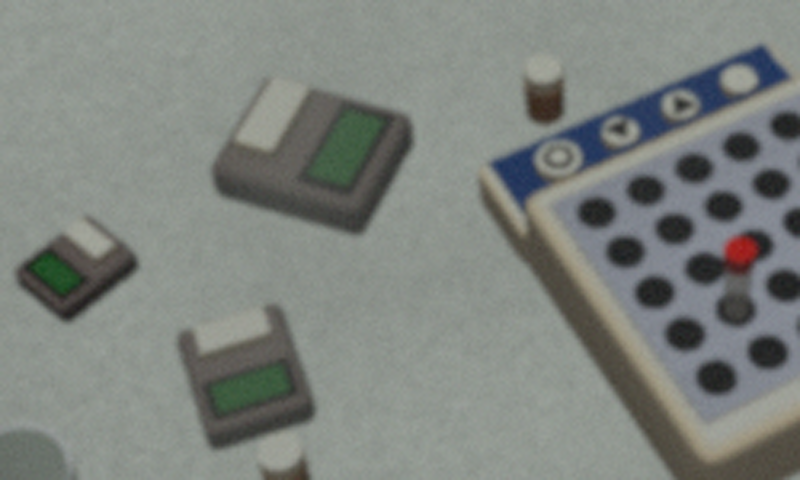

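The crops show the keys left to right in the top crop: select (93,129), down (161,136), up (228,144) and run with its ring (295,152). The start bar of the middle timer is at (634,180), and the vial is beyond that timer.

Run:
```python
from h import *
T={"select":(93,129,.054),"down":(161,136,.054),"up":(228,144,.054),"run":(295,152,.054),"start":(634,180,.039),"vialA":(235,263,.045),"vialB":(665,40,.045),
"t_fl":(602,88,.026),"t_fr":(692,105,.026),"t_nl":(577,195,.026),"t_nr":(662,217,.026)}
S={"select":(739,79),"down":(681,104),"up":(621,131),"run":(558,158),"start":(233,331)}
np.set_printoptions(precision=4,suppress=True)
P={}
for k,(x,y,z) in T.items():
    P[k]=ray("top",(x+.5)/3.6-.5+245,(y+.5)/3.6-.5+225,z)
    q=ray("scene",(S[k][0]+.5)/3.2-.5+110,(S[k][1]+.5)/3.2-.5+190,z) if k in S else ""
    print(k,P[k],q)
a=[P[k] for k in("select","down","up","run")]
print([np.linalg.norm(a[i+1]-a[i]) for i in range(3)],[np.linalg.norm(P[i]-P[j]) for i,j in(("t_fl","t_fr"),("t_nl","t_nr"),("t_fl","t_nl"),("t_fr","t_nr"))])
s=get_state();print(s["position"])
from scipy.spatial.transform import Rotation as Ro
print(Ro.from_rotvec(s["tool_rot"]).as_matrix())
```

```text
select [0.4853 0.1015 0.054 ] [0.4856 0.1023 0.054 ]
down [0.4817 0.0535 0.054 ] [0.481  0.0554 0.054 ]
up [0.4775 0.0061 0.054 ] [0.4772 0.0074 0.054 ]
run [ 0.4732 -0.0413  0.054 ] [ 0.4723 -0.0411  0.054 ]
start [ 0.4601 -0.2848  0.039 ] [ 0.4611 -0.2837  0.039 ]
vialA [ 0.3937 -0.0013  0.045 ] 
vialB [ 0.5607 -0.3042  0.045 ] 
t_fl [ 0.5259 -0.2639  0.026 ] 
t_fr [ 0.5155 -0.3295  0.026 ] 
t_nl [ 0.4481 -0.2469  0.026 ] 
t_nr [ 0.434  -0.3086  0.026 ] 
[np.float64(0.048174865780301765), np.float64(0.047568274804100724), np.float64(0.047579806985384034)] [np.float64(0.06642391874216005), np.float64(0.06332832565594533), np.float64(0.07969646807895427), np.float64(0.08413373117650846)]
[0.2594 0.5954 0.2215]
[[-0.9168  0.3994 -0.0006]
 [ 0.3994  0.9168 -0.0017]
 [-0.0001 -0.0018 -1.    ]]
```

Both cameras agree to about 2 mm, the key pitch comes out near 48 mm and the timer measures about 66 x 82 mm, so it is the middle one. Now I close the fingers and head for the select key.

```bash
python3 -m crank '[[0,0.1,-0.25,0,0.02],[0,0.25,-0.5,0,0.052],[0,0.37,-0.75,0,0.052],[0,0.5,-1,0,0.052],[0,0.5,-1,0,0.052]]' 10
python3 -m crank '[[0,0.13,-0.25,0,0],[0,0.26,-0.5,0,0],[0,0.39,-0.75,0,0],[0,0.5,-1,0,0],[0,0.5,-1,0,0]]'
```

```text
time: 0.72
position: [0.363, 0.391, 0.2226]
tool_rot: [0.146, 3.137, -0.003]
ft_force: [-0.3, 0.5, -0.2]
grip_width: 0.517
grip_force: 0.0
time: 1.35
position: [0.4613, 0.1918, 0.2225]
tool_rot: [0.144, 3.138, -0.002]
ft_force: [-0.5, 0.9, 0.4]
grip_width: 0.018
grip_force: 0.0
```

```bash
python3 -m crank '[[0,0.06,-0.22,0,0],[0,0.12,-0.45,0,0],[0,0.12,-0.45,-0.3,0],[0,0.12,-0.45,-0.55,0],[0,0.12,-0.45,-0.75,0]]'
python3 -m crank '[[0,0,0,0,0],[0,0,0,0,0]]'
```

```text
time: 1.98
position: [0.4824, 0.1077, 0.0703]
tool_rot: [-0.129, -3.137, -0.0]
ft_force: [0.4, 0.4, 0.5]
grip_width: 0.008
grip_force: 0.0
time: 2.22
position: [0.4846, 0.1072, 0.074]
tool_rot: [0.13, 3.137, 0.001]
ft_force: [-0.2, 0.4, 1.0]
grip_width: 0.007
grip_force: 0.0
```

```bash
python3 -m crank '[[0,0,-0.026,0,0],[0,0,-0.026,-0.04,0],[0,0,-0.026,-0.08,0],[0,0,-0.026,-0.08,0],[0,0,-0.026,-0.08,0]]'
python3 -m crank '[[0,0,0,-0.01,0],[0,0,0,-0.015,0],[0,0,0,-0.02,0],[0,0,0,-0.025,0],[0,0,0,-0.025,0]]'
```

```text
time: 2.85
position: [0.4836, 0.1007, 0.0565]
tool_rot: [-0.132, -3.139, -0.0]
ft_force: [0.1, 0.1, -0.3]
grip_width: 0.009
grip_force: 0.0
time: 3.48
position: [0.4837, 0.1008, 0.0517]
tool_rot: [0.132, 3.139, 0.0]
ft_force: [0.4, 1.2, 1.6]
grip_width: 0.009
grip_force: 1.0
```

```bash
python3 -m crank '[[0,0,0,-0.005,0],[0,0,0,-0.01,0],[0,0,0,-0.015,0],[0,0,0,-0.02,0],[0,0,0,-0.02,0]]'
python3 -m crank '[[0,0,0,-0.003,0],[0,0,0,-0.005,0],[0,0,0,-0.008,0],[0,0,0,-0.01,0],[0,0,0,-0.01,0]]'
```

```text
time: 4.1
position: [0.4838, 0.1008, 0.0478]
tool_rot: [0.132, 3.139, 0.0]
ft_force: [-0.6, -0.4, 5.3]
grip_width: 0.005
grip_force: 2.0
time: 4.72
position: [0.4838, 0.1008, 0.046]
tool_rot: [0.132, 3.139, 0.0]
ft_force: [-0.9, -0.3, 7.0]
grip_width: 0.008
grip_force: 3.4
```

```bash
python3 -m crank '[[0,0,0,0.1,0],[0,0,0,0.2,0],[0,-0.01,-0.2,0.2,0],[0,-0.033,-0.47,0.2,0],[0,-0.033,-0.47,0.2,0]]'
python3 -m crank '[[0,0,0,0,0],[0,0,0,-0.07,0],[0,0,0,-0.14,0],[0,0,0,-0.14,0],[0,0,0,-0.14,0]]'
```

```text
time: 5.35
position: [0.476, 0.0021, 0.085]
tool_rot: [-0.144, -3.137, 0.002]
ft_force: [0.4, -0.4, 0.2]
grip_width: 0.004
grip_force: 0.0
time: 5.98
position: [0.4769, 0.0069, 0.0573]
tool_rot: [-0.131, -3.138, 0.0]
ft_force: [-0.2, 0.4, 0.4]
grip_width: 0.005
grip_force: 0.0
```

Run:
```python
from h import *
import cv2
im=get_image("top")[225:345,245:465,::-1]
a=cv2.resize(im,None,fx=3.6,fy=3.6,interpolation=cv2.INTER_CUBIC)
cv2.imwrite("pics/top1.png",a)
im=get_image("scene")[150:300,210:410,::-1]
cv2.imwrite("pics/scene1.png",cv2.resize(im,None,fx=4,fy=4,interpolation=cv2.INTER_CUBIC))
```

```text
(no output)
```

View pics/scene1.png

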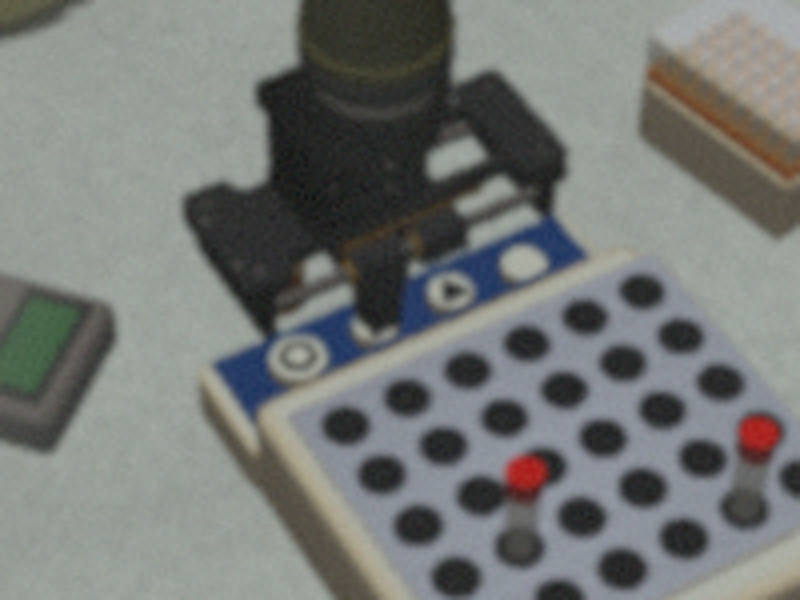

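The picture shows the fingertip standing over the up key at (375,325), with select at (523,262) lying lower than before and the down key at (452,292) untouched. Now I press up.

```bash
python3 -m crank '[[0,0,0,-0.01,0],[0,0,0,-0.015,0],[0,0,0,-0.02,0],[0,0,0,-0.025,0],[0,0,0,-0.03,0]]'
python3 -m crank '[[0,0,0,-0.005,0],[0,0,0,-0.01,0],[0,0,0,-0.015,0],[0,0,0,-0.02,0],[0,0,0,-0.02,0]]'
python3 -m crank '[[0,0,0,-0.003,0],[0,0,0,-0.005,0],[0,0,0,-0.007,0],[0,0,0,-0.007,0],[0,0,0,-0.007,0]]'
```

```text
time: 6.7
position: [0.4771, 0.0067, 0.0517]
tool_rot: [0.132, 3.139, 0.0]
ft_force: [-1.0, 0.6, 2.3]
grip_width: 0.006
grip_force: 1.1
time: 7.32
position: [0.4771, 0.0067, 0.0477]
tool_rot: [0.132, 3.139, 0.0]
ft_force: [-0.7, 0.5, 2.8]
grip_width: 0.004
grip_force: 2.1
time: 7.95
position: [0.4771, 0.0067, 0.0464]
tool_rot: [0.132, 3.139, 0.0]
ft_force: [-0.9, -0.2, 6.5]
grip_width: 0.004
grip_force: 3.0
```

```bash
python3 -m crank '[[0,0,0,-0.002,0],[0,0,0,-0.004,0],[0,0,0,-0.004,0],[0,0,0,-0.004,0]]'
python3 -m crank '[[0,0,0,0.1,0],[0,0,0,0.2,0],[0,-0.01,-0.12,0.2,0],[0,-0.02,-0.24,0.2,0],[0,-0.02,-0.24,0.2,0]]'
python3 -m crank '[[0,0,0,0,0],[0,0,0,-0.07,0],[0,0,0,-0.14,0],[0,0,0,-0.14,0],[0,0,0,-0.14,0]]'
```

```text
time: 8.45
position: [0.4771, 0.0067, 0.0458]
tool_rot: [0.132, 3.139, 0.0]
ft_force: [-2.3, -0.3, 7.6]
grip_width: 0.007
grip_force: 3.6
time: 9.07
position: [0.4725, -0.0429, 0.085]
tool_rot: [-0.137, -3.138, 0.001]
ft_force: [0.3, 0.7, 0.5]
grip_width: 0.005
grip_force: 0.0
time: 9.7
position: [0.4729, -0.0412, 0.0572]
tool_rot: [-0.132, -3.138, 0.0]
ft_force: [1.0, -0.3, -0.2]
grip_width: 0.005
grip_force: 0.0
```

```bash
python3 -m crank '[[0,0,0,-0.01,0],[0,0,0,-0.015,0],[0,0,0,-0.02,0],[0,0,0,-0.025,0],[0,0,0,-0.03,0]]'
python3 -m crank '[[0,0,0,-0.005,0],[0,0,0,-0.01,0],[0,0,0,-0.015,0],[0,0,0,-0.02,0],[0,0,0,-0.02,0]]'
python3 -m crank '[[0,0,0,-0.003,0],[0,0,0,-0.006,0],[0,0,0,-0.009,0],[0,0,0,-0.009,0],[0,0,0,-0.009,0]]'
```

```text
time: 10.32
position: [0.4732, -0.0413, 0.0516]
tool_rot: [0.132, 3.138, 0.0]
ft_force: [-0.5, 0.5, 2.2]
grip_width: 0.01
grip_force: 1.1
time: 10.95
position: [0.4732, -0.0413, 0.0476]
tool_rot: [0.132, 3.138, 0.0]
ft_force: [-0.8, -0.5, 4.7]
grip_width: 0.006
grip_force: 2.2
time: 11.58
position: [0.4732, -0.0413, 0.046]
tool_rot: [0.132, 3.138, 0.0]
ft_force: [-1.8, -0.1, 7.3]
grip_width: 0.004
grip_force: 3.4
```

```bash
python3 -m crank '[[0,0,0,0.2,0],[0,0,0,0.4,0],[0,-0.02,-0.25,0.4,0],[0,-0.04,-0.5,0.4,0],[0,-0.063,-0.75,0.4,0]]'
python3 -m crank '[[0,0,-0.25,0,-0.015],[0,0,-0.46,0,-0.015],[0,0,-0.46,0,-0.015],[0,0,-0.46,-0.1,-0.015],[0,0,-0.46,-0.2,-0.015]]'
python3 - <<'E'
from h import *
import cv2
im=get_image("scene")[150:330,120:360,::-1]
cv2.imwrite("pics/scene2.png",cv2.resize(im,None,fx=3.3,fy=3.3,interpolation=cv2.INTER_CUBIC))
print(get_state()["position"])
E
```

```text
time: 12.2
position: [0.4598, -0.1924, 0.1251]
tool_rot: [-0.131, -3.139, -0.001]
ft_force: [1.1, 0.5, -0.8]
grip_width: 0.006
grip_force: 0.0
time: 12.82
position: [0.4604, -0.2819, 0.0845]
tool_rot: [-0.278, -3.129, -0.002]
ft_force: [0.5, -0.3, -0.4]
grip_width: 0.008
grip_force: 0.0
[ 0.458657   -0.28075866  0.08183551]
```

View pics/scene2.png

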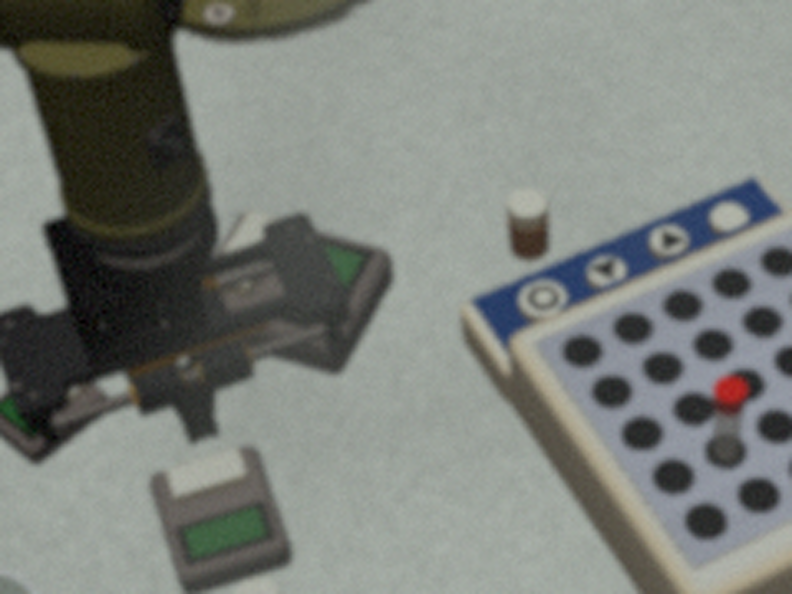

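The keys run (542,300), up (605,270) and select (728,217) now sit about 1 px lower than at the start, while down (668,240) is unchanged. The fingertip is above the middle timer's bar at (205,470).

```bash
python3 -m crank '[[0,0,0,0,0],[0,0,0,-0.05,0],[0,0,0,-0.1,0],[0,0,0,-0.1,0],[0,0,0,-0.1,0]]'
```

```text
time: 13.5
position: [0.4605, -0.2834, 0.0657]
tool_rot: [0.28, 3.129, -0.0]
ft_force: [-0.3, 0.6, -0.0]
grip_width: 0.006
grip_force: 0.0
```

Aligned with the bar. Next I descend to 42 mm, then press slowly to about 31 mm.

```bash
python3 -m crank '[[0,0,0,-0.05,0],[0,0,0,-0.1,0],[0,0,0,-0.118,0],[0,0,0,-0.118,0],[0,0,0,-0.118,0]]'
python3 -m crank '[[0,0,0,-0.01,0],[0,0,0,-0.015,0],[0,0,0,-0.02,0],[0,0,0,-0.025,0],[0,0,0,-0.03,0]]'
python3 -m crank '[[0,0,0,-0.005,0],[0,0,0,-0.01,0],[0,0,0,-0.015,0],[0,0,0,-0.02,0],[0,0,0,-0.02,0]]'
```

```text
time: 14.12
position: [0.4606, -0.2834, 0.0421]
tool_rot: [0.28, 3.129, -0.0]
ft_force: [-0.2, 1.0, -0.1]
grip_width: 0.005
grip_force: 0.0
time: 14.75
position: [0.4605, -0.2833, 0.0361]
tool_rot: [0.28, 3.129, 0.0]
ft_force: [-1.1, -0.2, 2.7]
grip_width: 0.005
grip_force: 1.1
time: 15.38
position: [0.4606, -0.2833, 0.0322]
tool_rot: [0.28, 3.129, 0.0]
ft_force: [-0.8, 1.1, 4.7]
grip_width: 0.007
grip_force: 2.5
```

```bash
python3 -m crank '[[0,0,0,-0.003,0],[0,0,0,-0.005,0],[0,0,0,-0.007,0],[0,0,0,-0.007,0],[0,0,0,-0.007,0]]'
python3 -m crank '[[0,0,0,0.03,0],[0,0,0,0.1,0],[0,0,0,0.3,0],[0,0,0,0.5,0],[0,0,0,0.5,0]]'
python3 -m crank '[[0,-0.1,0.2,0.2,0],[0,-0.1,0.5,0.4,0],[0,-0.1,0.8,0.4,0],[0,-0.1,1,0.4,0],[0,-0.1,1,0.4,0]]'
python3 -m crank '[[0,0,0.3,0,0],[0,0,0.6,0,0],[0,0,0.9,0,0],[0,0,1,0,0],[0,0,1,0,0]]'
python3 - <<'E'
from h import *
import cv2
a=get_image("scene")[190:340,110:360,::-1]
cv2.imwrite("pics/scene3.png",cv2.resize(a,None,fx=3.2,fy=3.2,interpolation=cv2.INTER_CUBIC))
E
```

```text
time: 16.0
position: [0.4605, -0.2833, 0.0311]
tool_rot: [0.28, 3.129, 0.001]
ft_force: [-1.5, 1.2, 6.3]
grip_width: 0.006
grip_force: 3.4
time: 16.62
position: [0.4624, -0.2846, 0.1343]
tool_rot: [0.279, 3.122, -0.002]
ft_force: [0.1, 0.2, -0.2]
grip_width: 0.009
grip_force: 0.0
time: 17.25
position: [0.44, -0.0794, 0.2101]
tool_rot: [-0.268, -3.129, -0.001]
ft_force: [1.2, -1.0, -0.4]
grip_width: 0.005
grip_force: 0.0
time: 17.88
position: [0.4404, 0.1163, 0.21]
tool_rot: [-0.278, -3.128, 0.002]
ft_force: [-0.1, -0.0, -0.9]
grip_width: 0.003
grip_force: 0.0
```

View pics/scene3.png

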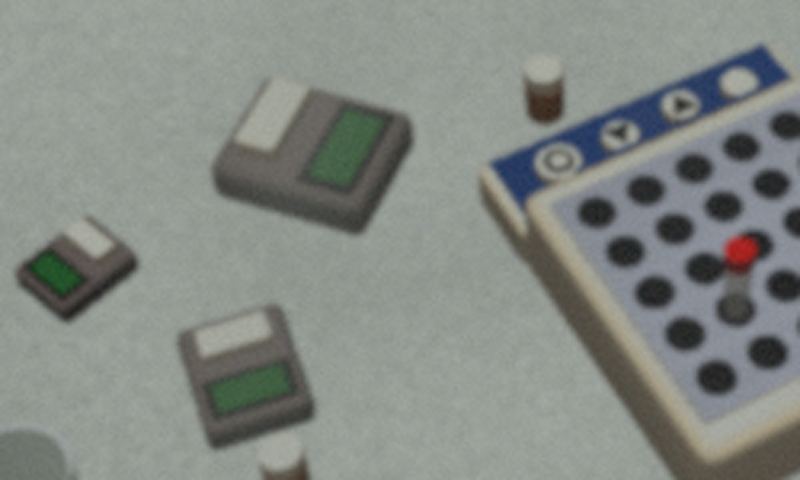

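The start bar at (233,334) is down. Select (739,82), up (621,135) and run (558,162) are each 3-4 crop px lower than at the start, the down key at (681,104) is unchanged, and the timer and vials are where they were.

```bash
python3 -m crank '[[0,0,0,0,0],[0,0,0,0,0],[0,0,0,0,0]]'; python3 -c "from bench import close_job;print(close_job())"
```

```text
time: 18.3
position: [0.4405, 0.1159, 0.2107]
tool_rot: [0.282, 3.129, 0.0]
ft_force: [0.3, -0.3, 0.3]
grip_width: 0.003
grip_force: 0.0
the job is handed in; nothing more can be done
None
```

I pressed the select, up, run and timer start keys in that order, each about 8 mm at roughly 6–8 N. I handed the job in at 18.3 s: the last picture shows the down-arrow key still up and the timer and nearby vials unmoved, but no verdict was returned.

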